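# Latch the mallet head into its cradle

## Task

The rosewood mallet head lies in one of the two cradles, not yet latched. By its wooden knob, turn that cradle's handle up over its cam and on until it drops into the low notch with the nose across the head, then let go. Leave the head lying where it is and the empty cradle's handle as it stands.

Things in the scene. Friction and masses are not known exactly. Their poses are not given: they have to be found in the camera images.
- latch (a joint): Angle (rad) of the handle of the cradle with the head. 0: open, nose parallel to the head; grows counterclockwise from above to the stop at 1.57, nose across the head. Starts at 0 to 0.2. Cam height (mm) at angle: 0 up to 0.25, 3 at 0.5, 6.5 at 0.7, 8 at 0.95 to 1.1 (top), 3 at 1.3, -6 at 1.57 (notch). Lightly sprung down: some 5 N at the knob to climb; past 1.2, let go, it pulls itself in.
- latch_grip (a point): Grip point of that handle's knob: an upright plain wooden cylinder, 24 mm across and 42 mm tall, on the end of the flat steel lever. The point is on the knob's axis, 26 mm above the lever's top and 16 mm below the knob's top, about 132 mm above the bench when open. It turns, rises and falls with the handle.
- latch_axis (a point): Fixed point on the handle's upright turning axis, 75 mm from the knob, level with latch_grip at angle 0. x: the way the nose points at angle 0; y: towards the head. Lever 18 mm wide, 10 thick, underside 96 mm above the bench when open; hub nut 6 mm above it. Nose: opposite the knob, 86 x 24 mm. The cradle is a fixed steel plate 200 x 165 x 20 mm.
- head_mid (a point): Centre of the loose rosewood mallet head, a dark wooden cylinder 60 mm across and 220 mm long with two brass bands, lying level in its cradle between low wooden cheeks, 65 mm beside the handle's axis. Its top is 80 mm above the bench.
- spare_grip (a point): The same point of the knob on the empty cradle's handle, which looks just like the other. To be left alone.

How it is judged:
On the way:
1. the handle has ridden up on the cam, at least 5 mm above its open height (z of latch_grip in the frame of latch_axis above 0.005 m), for 0.04 s.
At the end, for the whole second after the job is handed in: The handle of the cradle with the head is turned past 1.4 rad and has dropped into its notch, at least 3 mm below its open height; the head and the empty cradle's knob are each within 20 mm of where they began (value of joint latch above 1.4 rad and z of latch_grip in the frame of latch_axis below -0.003 m and distance of each of head_mid, spare_grip from where it was at the start of the episode below 0.02 m); the robot touches nothing.
It fails at once if the mallet head is shifted by more than 20 mm (distance of head_mid from where it was at the start of the episode above 0.02 m).
It fails at once if the empty cradle's knob is moved by more than 20 mm (distance of spare_grip from where it was at the start of the episode above 0.02 m).
It also fails if it takes over 32 s, if anything falls off the work surface, if the arm or the gripper's body presses on something with over 40 N, if the wrist force passes 120 N, or if a joint passes its speed limit or range.

## Robot

A 6-joint arm with a two-finger parallel gripper is mounted at the origin on the work surface. World frame = base frame: x ahead of the robot, y to its left, z up, the work surface at z = 0. Lengths are in m, angles in rad, forces in N, time in s.
With the tool pointing down it reaches from about 0.375 to 0.975 m from the base axis. Payload 3.8 kg.
Tool frame: the origin (TCP) lies midway between the tips of the shut fingers; the grasp point (between the pads) lies 19 mm behind it; x points along the fingers, y is the direction in which the jaws open and shut, and the axes are right-handed (so a half turn about x gives the same grasp; the last joint's range is limited). The gripper opens to 88 mm and grips with 3 to 60 N. Pads are 18 mm wide; open, the fingers measure 123 mm over their backs; the gripper's body (75 mm by 187 mm) begins 45 mm behind the grasp point.
Start: joints at [-1.372, 0.264, 1.604, -0, 1.274, -0.037], TCP at [0.158, -0.656, 0.239] pointing down, gripper open.
Joint ranges: [-2.63, 2.63], [-0.94, 2.18], [0.31, 2.57], [-1.31, 4.45], [0, 2.66], [-2.55, 2.55]. Speed limits (rad/s): [2.57, 2.57, 3.14, 3.14, 3.14, 3.14].

## Interface

Orientations are given as a rotation vector (axis times angle).
In Python, from cell import manip, inverse_kinematics, cams, order gives the robot as it stands. Calls block until the motion is done:
- manip.move_pose(position, orientation): joint-space move of the TCP to a pose.
- manip.move_linear(position, rate=0.15, rot=None): straight line of the TCP; rot=None keeps the orientation; rate is the mean speed in m/s.
- manip.set_joints(angles): joint-space move.
- manip.set_gripper(opening, force=None): finger opening in m; force is the grip in N (None keeps the last); returns when the fingers have stopped.
- manip.dwell(seconds).
- inverse_kinematics(position, orientation): joint angles nearest the present ones, or None.
- manip.state(): the state.
- cams.capture(name): name is "scene" or "top" or "wrist"; returns a dict with "image" (384x512x3 uint8, blue, green, red), "z_map" (384x512 float32, m along the optical axis (not along the pixel's ray), 0 where there is no reading), "intrinsics" (3x3 intrinsics, pixels), "position" and "orientation" of the camera in the world; the wrist camera has in their place "T_tool_cam" (4x4, takes a point from camera to tool coordinates, whose origin is the TCP and whose axes are the tool frame's). Camera axes: x right, y down, z forward; pixel columns grow to the right and rows downward; lengths in m; the calibration is good to about 2 mm. A picture is of the moment at which its call begins: read the wrist's pose just before it.
A pose or a line that the arm cannot do raises manip.IKError and nothing moves.
- order.close_job(): hands the job in, once; it reports no verdict.
The state is a dict: "clock": time; "joint_pos": joint angles; "joint_velocities": joint speeds; "tau": joint torques, N m; "tool_pos": TCP position; "tcp_rot": TCP orientation; "contact_force": force on the tool from outside, world axes, zero at the start; "moment": the same for the moment, N m; "gripper_width": finger opening in m.
Only numpy, scipy, OpenCV 4.12 (cv2) and the standard library are available. Lean on these libraries where they do the work, as an engineer would, in place of code of your own. Each camera call takes 0.05 s, during which the arm holds its last target.

## Working session

There is one attempt and no reset: what is moved stays moved. The work goes in short steps, each a Python script; the robot and the scene stay as the last script left them, time stands still between calls to the robot, and variables do not carry over. Pictures are saved under pics/ and viewed, and the job is handed in when it is done.

```bash
ls; mkdir -p pics; python3 - <<'E'
from cell import manip, cams
import cv2,numpy as np
print({k:np.round(v,3) for k,v in manip.state().items()})
for n in ["scene","top"]:
    c=cams.capture(n); cv2.imwrite(f"pics/{n}0.png",c["image"]); np.savez(f"{n}0.npz",**c)
    print(n,c["position"],c["orientation"],c["intrinsics"])
E
```

```text
pics
{'clock': np.float64(0.0), 'joint_pos': array([-1.372,  0.265,  1.605, -0.   ,  1.274, -0.037]), 'joint_velocities': array([ 0.   , -0.002,  0.   ,  0.   ,  0.   , -0.   ]), 'tau': array([ 2.0000e-03, -5.0211e+01, -3.5687e+01,  7.3000e-02,  3.0000e-02,
       -0.0000e+00]), 'tool_pos': array([ 0.158, -0.656,  0.237]), 'tcp_rot': array([ 2.097,  0.251, -2.098]), 'contact_force': array([-0.253, -0.071,  0.62 ]), 'moment': array([-0.024, -0.006,  0.006]), 'gripper_width': np.float64(0.088)}
scene [ 1.09601823 -0.13875305  0.67412951] [-1.85264658 -1.58529067  0.67640744] [[373.02244455   0.         253.75347363]
 [  0.         373.02244455 190.17232038]
 [  0.           0.           1.        ]]
top [ 0.35221073 -0.01868203  1.0202788 ] [-2.1822525   2.11778115 -0.21223892] [[461.47016695   0.         254.47282374]
 [  0.         461.47016695 193.71830582]
 [  0.           0.           1.        ]]
```

View pics/scene0.png

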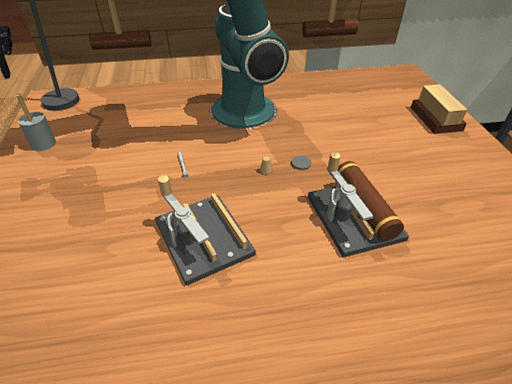

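View pics/top0.png

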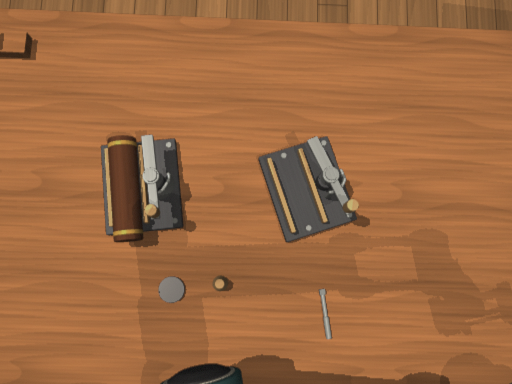

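The top view shows the head (centre about (125,188)) in the left-hand cradle. Its hub is at about (151,175) and its knob at about (151,210). The empty cradle's knob is at about (352,205). I'll measure the left-hand cradle next.

```bash
cat > h.py <<'E'
import numpy as np, cv2
from scipy.spatial.transform import Rotation as R
def load(n): return dict(np.load(n))
def ray(c,u,v):
    K=c["intrinsics"]; d=np.linalg.solve(K,np.array([u,v,1.])); return R.from_rotvec(c["orientation"]).apply(d)
def onplane(c,u,v,z):
    d=ray(c,u,v); p=c["position"]; return p+d*(z-p[2])/d[2]
def cloud(c):
    v,u=np.mgrid[:384,:512]; K=c["intrinsics"]; z=c["z_map"]
    P=np.stack([(u-K[0,2])/K[0,0]*z,(v-K[1,2])/K[1,1]*z,z],-1)
    return R.from_rotvec(c["orientation"]).apply(P.reshape(-1,3)).reshape(384,512,3)+c["position"]
E
python3 - <<'E'
from h import *
for n,box in (("top0.npz",(95,190,125,250)),("scene0.npz",(300,415,140,260))):
    c=load(n); P=cloud(c); hsv=cv2.cvtColor(c["image"],cv2.COLOR_BGR2HSV)
    u0,u1,v0,v1=box
    m=np.zeros((384,512),bool); m[v0:v1,u0:u1]=True
    m&=c["z_map"]>0
    z=P[...,2]
    k=m&(z>0.125)&(z<.17)
    print(n,"knob top pts",k.sum(),P[k].mean(0),np.ptp(P[k],axis=0), np.median(z[k]), "px",np.argwhere(k).mean(0)[::-1])
    kt=m&(z>0.143)&(z<.153); print(" top only",kt.sum(),P[kt].mean(0))
    l=m&(z>0.098)&(z<.118)&(hsv[...,1]<60)
    pts=P[l]; print("lever",l.sum(),pts.mean(0),"z",np.percentile(pts[:,2],[5,50,95]))
    if l.sum()>10:
        (cx,cy),(w,h),a=cv2.minAreaRect((pts[:,:2]*1000).astype(np.float32)); print(" rect mm",cx,cy,w,h,a)
        q=pts[:,:2]-pts[:,:2].mean(0); e=np.linalg.svd(q,full_matrices=False)[2][0]; print(" dir",np.degrees(np.arctan2(e[1],e[0])))
    h=m&(z>0.06)&(z<.085)&(hsv[...,2]<130)&(hsv[...,1]>90)
    pts=P[h]; print("head",h.sum(),pts.mean(0),"maxz",np.percentile(pts[:,2],98)); 
    (cx,cy),(w,hh),a=cv2.minAreaRect((pts[:,:2]*1000).astype(np.float32)); print(" rect",cx,cy,w,hh,a)
    print(P[330,60],P[300,256])
E
```

```text
top0.npz knob top pts 143 [0.46020963 0.14961648 0.14496135] [0.02203772 0.02311589 0.02526436] 0.1468219152079414 px [151.37062937 210.        ]
 top only 118 [0.4608676  0.1509308  0.14714302]
lever 849 [0.54758785 0.16467623 0.10614889] z [0.10225577 0.10575246 0.11157458]
 rect mm 534.3251342773438 162.4180450439453 171.69284057617188 31.917545318603516 6.948946952819824
 dir -170.18347409115484
head 2621 [0.51341072 0.22243242 0.07400351] maxz 0.0815659571755799
 rect 515.8878173828125 225.4981689453125 219.66539001464844 57.82993698120117 8.1997652053833
[0.2176173  0.35225946 0.00067826] [ 2.89561345e-01 -5.91947341e-02 -1.37592050e-04]
scene0.npz knob top pts 123 [0.4669149  0.14786659 0.14038541] [0.02191096 0.02277273 0.02440331] 0.14272309920375892 px [333.99186992 158.75609756]
 top only 59 [0.46397652 0.1491369  0.14663964]
lever 619 [0.55551732 0.16335127 0.10555466] z [0.10062088 0.10532869 0.11140791]
 rect mm 536.6824951171875 162.16592407226562 172.28758239746094 33.91035461425781 13.071708679199219
 dir 9.803303900523412
head 1268 [0.53454379 0.2202434  0.07435024] maxz 0.0806233972078762
 rect 517.4844970703125 224.4569091796875 219.85287475585938 55.46787643432617 7.913968563079834
[ 7.17197770e-01 -4.44500874e-01  5.67716708e-04] [ 7.12110608e-01 -7.11384669e-02  2.48276557e-04]
```

```bash
python3 - <<'E'
from h import *
c=load("top0.npz"); cv2.imwrite("pics/topcrop.png",cv2.resize(c["image"][120:255,90:200],None,fx=4,fy=4,interpolation=cv2.INTER_CUBIC))
c=load("scene0.npz"); cv2.imwrite("pics/scenecrop.png",cv2.resize(c["image"][140:265,290:420],None,fx=4,fy=4,interpolation=cv2.INTER_CUBIC))
E
```

```text
(no output)
```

View pics/topcrop.png

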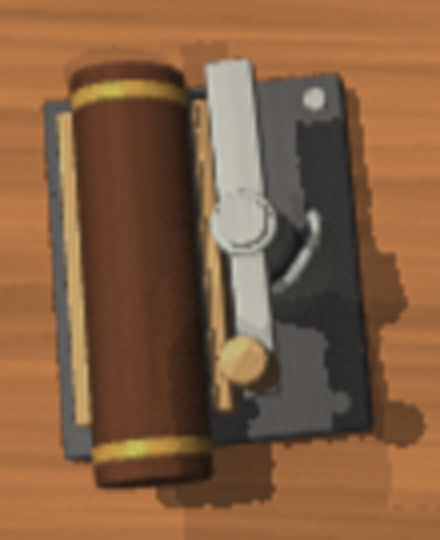

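View pics/scenecrop.png

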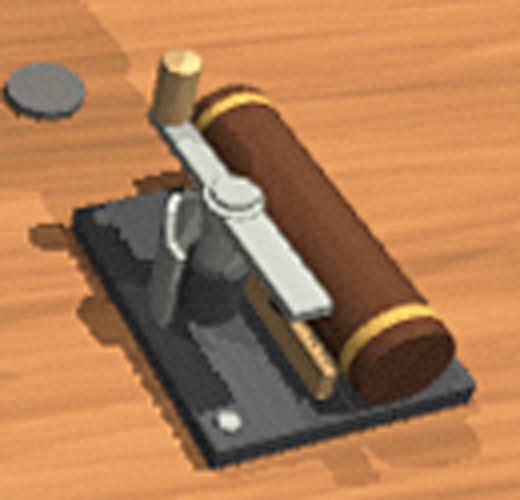

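Both views agree. The knob axis is about (0.461, 0.150) with its top at 0.147, against 0.148 expected. The lever top is at 0.106, as expected, and points along about 9.8°. The head axis points along about 8.1° and its top is at 0.080. Next I'll find the hub and check the distances, then check IK along the arc.

```bash
python3 - <<'E'
from h import *
from cell import manip, inverse_kinematics
t=load("top0.npz"); s=load("scene0.npz")
print("hub top",onplane(t,151.2,175.3,.112),"scene",onplane(s,290+235/4,140+193/4,.112))
print("knob top",onplane(t,90+244/4,120+360/4,.148),"scene",onplane(s,290+182/4,140+60/4,.148))
knob=np.array([.4612,.1505]); hub=onplane(t,151.2,175.3,.112)[:2]
print("dist",np.linalg.norm(hub-knob),"dir",np.degrees(np.arctan2(*(hub-knob)[::-1])))
a=np.radians(8.1); hc=np.array([.5167,.225]); n=np.array([-np.sin(a),np.cos(a)])
print("axis to head (65)",(hc-hub)@n)
ax=knob+.075*np.array([np.cos(np.radians(9.8)),np.sin(np.radians(9.8))]); print("ax",ax,(hc-ax)@n)
for fl in (0,np.pi):
  for th in (0,.4,.8,1.2,1.57):
    ph=a+np.pi+th; p=[*(ax+.075*np.array([np.cos(ph),np.sin(ph)])),.116]
    y=ph+np.pi/2+fl; Y=np.array([np.cos(y),np.sin(y),0]);X=np.array([0,0,-1.]);Z=np.cross(X,Y)
    q=inverse_kinematics(p,R.from_matrix(np.stack([X,Y,Z],1)).as_rotvec()); print(fl>0,th,np.round(p,3),None if q is None else np.round(q,2))
E
```

```text
hub top [0.5338807  0.16073016 0.112     ] scene [0.53808118 0.16318888 0.112     ]
knob top [0.45981879 0.14975053 0.148     ] scene [0.46327239 0.15141469 0.148     ]
dist 0.07339714248333193 dir 8.012021748249609
axis to head (65) 0.06604944614129218
ax [0.53510559 0.16326571] 0.06371177582096439
False 0 [0.461 0.153 0.116] [ 0.27  0.02  2.12 -0.    1.    1.7 ]
False 0.4 [0.471 0.125 0.116] [ 0.21  0.02  2.12 -0.    1.    1.24]
False 0.8 [0.491 0.103 0.116] [ 0.16  0.05  2.09 -0.    1.    0.79]
False 1.2 [0.518 0.09  0.116] [0.13 0.09 2.04 0.   1.   0.35]
False 1.57 [0.546 0.089 0.116] [ 0.12  0.14  1.99  0.    1.01 -0.02]
True 0 [0.461 0.153 0.116] [ 0.27  0.02  2.12 -0.    1.   -1.44]
True 0.4 [0.471 0.125 0.116] [ 0.21  0.02  2.12 -0.    1.   -1.9 ]
True 0.8 [0.491 0.103 0.116] [ 0.16  0.05  2.09  0.    1.   -2.36]
True 1.2 [0.518 0.09  0.116] None
True 1.57 [0.546 0.089 0.116] None
```

```bash
cat >> h.py <<'E'
AX=np.array([.5352,.1625]); HD=np.radians(8.1)
CA=np.array([0,.25,.5,.7,.95,1.1,1.3,1.57]);CH=np.array([0,0,3,6.5,8,8,3,-6])/1000
def rot(th):
    y=HD+np.pi+th+np.pi/2; Y=np.array([np.cos(y),np.sin(y),0]);X=np.array([0,0,-1.])
    return R.from_matrix(np.stack([X,Y,np.cross(X,Y)],1)).as_rotvec()
def pos(th,z,r=.075): 
    ph=HD+np.pi+th; return np.array([*(AX+r*np.array([np.cos(ph),np.sin(ph)])),z])
def cam(th): return float(np.interp(th,CA,CH))
E
python3 - <<'E'
from h import *
from cell import manip,cams
k=np.array([.4614,.1505])
manip.move_pose([*k,.23],rot(.02))
s=manip.state(); c=cams.capture("wrist"); cv2.imwrite("pics/w1.png",c["image"])
T=np.eye(4);T[:3,:3]=R.from_rotvec(s["tcp_rot"]).as_matrix();T[:3,3]=s["tool_pos"]
W=T@c["T_tool_cam"]; c["position"]=W[:3,3]; c["orientation"]=R.from_matrix(W[:3,:3]).as_rotvec()
P=cloud(c); z=P[...,2]
m=(c["z_map"]>0)&(abs(z-.147)<.006)&(np.linalg.norm(P[...,:2]-k,axis=-1)<.03)
print(s["clock"],s["tool_pos"],s["contact_force"],m.sum(),P[m].mean(0) if m.any() else "",np.argwhere(m).mean(0)[::-1] if m.any() else "")
if m.any(): print((P[m].min(0)+P[m].max(0))/2,np.ptp(P[m],axis=0))
l=(c["z_map"]>0)&(abs(z-.112)<.003)&(np.linalg.norm(P[...,:2]-AX,axis=-1)<.025)
if l.any(): print("hub",l.sum(),(P[l].min(0)+P[l].max(0))/2,np.ptp(P[l],axis=0))
E
```

```text
3.125 [0.4617076  0.14996207 0.23000154] [0.15738081 0.18181152 0.64726205] 739 [0.46425276 0.15184576 0.14851131] [255.89986468 190.85656292]
[0.46315056 0.15162865 0.14626882] [0.02340994 0.02331743 0.01050675]
hub 993 [0.53429332 0.1633331  0.1119909 ] [0.04080345 0.03162261 0.00597928]
```

View pics/w1.png

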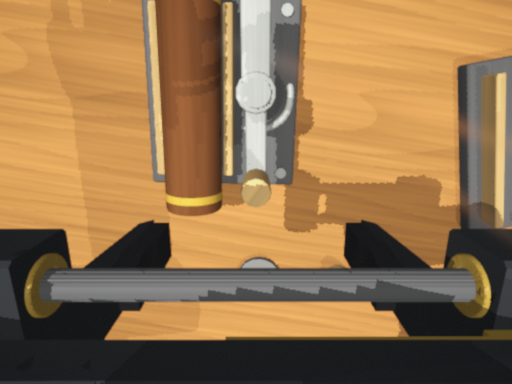

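The wrist view shows the knob at (256,191), midway between the fingers. It measures (0.463, 0.151), with the hub at (0.535, 0.163), so it agrees with the other views. I'll descend, cage the knob loosely and try the first bit of the turn.

```bash
python3 - <<'E'
from h import *
from cell import manip,cams
def rep(t):
    s=manip.state(); print(t,round(float(s["clock"]),2),np.round(s["tool_pos"],4),"F",np.round(s["contact_force"],1),"w",round(float(s["gripper_width"]),4))
manip.move_linear([.462,.1508,.116],rate=.1); rep("down")
manip.set_gripper(.028,10); rep("cage")
for th in (.1,.2,.3,.4):
    manip.move_linear(pos(th,.116+cam(th)),rate=.05,rot=rot(th)); rep(th)
E
```

```text
down 4.47 [0.4627 0.151  0.1168] F [-0.6  0.6 -0.3] w 0.088
cage 5.45 [0.462  0.1508 0.116 ] F [-0.1 -0.4 -0.8] w 0.0279
0.1 5.72 [0.4624 0.1445 0.116 ] F [-0.1 -0.1 -0.2] w 0.0281
0.2 6.03 [0.4645 0.1374 0.116 ] F [-0.3  0.8 -0.1] w 0.0278
0.3 6.33 [0.4672 0.1305 0.1165] F [ 0.2 -0.9 -0.2] w 0.0278
0.4 6.62 [0.4705 0.124  0.1176] F [-0.4  1.   0. ] w 0.0281
```

```bash
python3 - <<'E'
from h import *
from cell import manip,cams
def rep(t):
    s=manip.state(); print(t,round(float(s["clock"]),2),np.round(s["tool_pos"],4),"F",np.round(s["contact_force"],1),"w",round(float(s["gripper_width"]),4))
for th in (.5,.6,.7,.8):
    manip.move_linear(pos(th,.116+cam(th)),rate=.05,rot=rot(th)); rep(th)
a=cams.capture("top"); b=cams.capture("scene"); w=cams.capture("wrist")
cv2.imwrite("pics/mid.png",np.hstack([cv2.resize(w["image"],(400,300)),cv2.resize(b["image"][120:280,280:440],(300,300))]))
E
```

```text
0.5 6.92 [0.4747 0.1178 0.1189] F [-1.4  1.4  0.2] w 0.0283
0.6 7.22 [0.4796 0.1119 0.1206] F [-1.6  1.   0.2] w 0.0281
0.7 7.53 [0.4849 0.1067 0.1223] F [-0.9  1.7 -0.6] w 0.028
0.8 7.83 [0.4912 0.1017 0.1232] F [-0.2 -0.4  0.4] w 0.0277
```

View pics/mid.png

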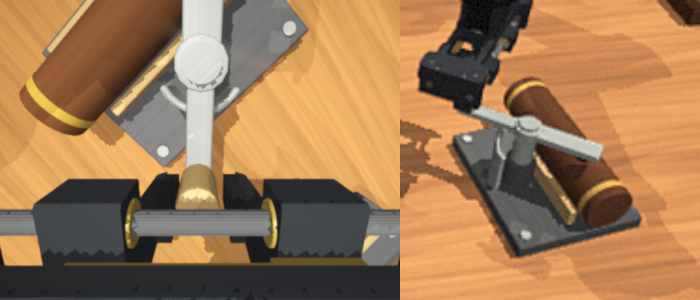

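The composite shows the handle following. The knob is caged between the fingers at about (198,185), the lever runs straight out from the tool, and the nose is swinging over the head at about (580,150) in the right panel. Continuing over the top and into the notch.

```bash
python3 - <<'E'
from h import *
from cell import manip,cams
def rep(t):
    s=manip.state(); print(t,round(float(s["clock"]),2),np.round(s["tool_pos"],4),"F",np.round(s["contact_force"],1),"w",round(float(s["gripper_width"]),4))
for th in (.9,1.,1.1,1.2,1.3,1.4,1.5,1.57):
    manip.move_linear(pos(th,.118+cam(th)),rate=.05,rot=rot(th)); rep(th)
manip.dwell(.3); rep("end")
w=cams.capture("wrist"); b=cams.capture("scene")
cv2.imwrite("pics/end.png",np.hstack([cv2.resize(w["image"],(400,300)),cv2.resize(b["image"][120:280,280:440],(300,300))]))
E
```

```text
0.9 8.28 [0.4971 0.0976 0.1255] F [-1.6 -0.3 -0.2] w 0.0278
1.0 8.58 [0.5044 0.0943 0.1261] F [ 0.1 -0.5 -0.5] w 0.0276
1.1 8.88 [0.5112 0.0915 0.1261] F [-0.1  0.8  0.9] w 0.0282
1.2 9.19 [0.5192 0.0895 0.1238] F [ 3.7 -0.8 -2.7] w 0.028
1.3 9.5 [0.5261 0.0882 0.1212] F [ 4.   0.5 -1.7] w 0.0279
1.4 9.82 [0.5331 0.0877 0.1178] F [ 3.3 -0.2 -2.1] w 0.0281
1.5 10.13 [0.5402 0.0879 0.1144] F [ 2.3  1.  -0.6] w 0.0282
1.57 10.4 [0.5449 0.0882 0.1119] F [-0.8  0.4  0. ] w 0.028
end 10.7 [0.5455 0.0882 0.1121] F [0.2 0.7 0.2] w 0.028
```

View pics/end.png

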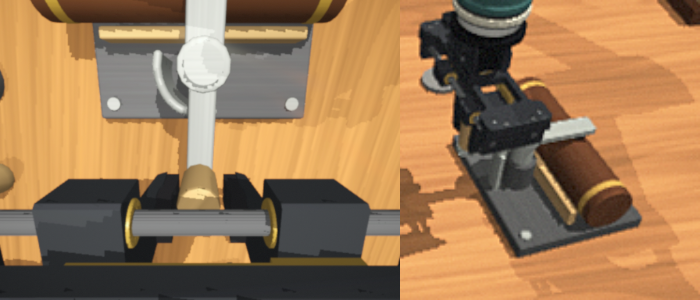

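The lever now stands square to the head, with the nose across it and the knob still caged at about (200,185). The forces are near zero. I'll open, lift, back off and measure.

```bash
python3 - <<'E'
from h import *
from cell import manip,cams
manip.set_gripper(.07); 
p=manip.state()["tool_pos"]
manip.move_linear([p[0],p[1],.25],rate=.15)
manip.move_pose([.45,-.15,.32],rot(1.57))
for n in ("top","scene"):
    c=cams.capture(n); np.savez(n+"1.npz",**c); cv2.imwrite(f"pics/{n}1.png",c["image"])
s=manip.state(); print(s["clock"],s["tool_pos"],s["contact_force"])
for n,box,sp in (("top",(95,230,125,260),(330,370,190,220)),("scene",(290,425,140,265),(150,180,165,200))):
  for i in "01":
    c=load(n+i+".npz"); P=cloud(c); z=P[...,2]; hsv=cv2.cvtColor(c["image"],cv2.COLOR_BGR2HSV)
    def M(b): m=np.zeros((384,512),bool); m[b[2]:b[3],b[0]:b[1]]=True; return m&(c["z_map"]>0)
    m=M(box); k=m&(z>.13)&(z<.165)&(hsv[...,1]>60)
    if k.any(): print(n,i,"knob",k.sum(),P[k].mean(0),"top z",np.percentile(z[k],90))
    l=m&(z>.085)&(z<.112)&(hsv[...,1]<50)&(hsv[...,2]>120); q=P[l]
    e=np.linalg.svd(q[:,:2]-q[:,:2].mean(0),full_matrices=False)[2][0]; print("  lever",l.sum(),"median z",np.median(q[:,2]),"dir",np.degrees(np.arctan2(e[1],e[0]))%180)
    h=m&(z>0.06)&(z<.085)&(hsv[...,2]<130)&(hsv[...,1]>90); print("  head",np.round(cv2.minAreaRect((P[h][:,:2]*1000).astype(np.float32))[0],1))
    k=M(sp)&(z>.13)&(z<.165); print("  spare",k.sum(),P[k].mean(0) if k.any() else "")
E
```

```text
13.7583 [ 0.45029591 -0.14893196  0.31916618] [-0.59800703  0.63489608  0.20102944]
top 0 knob 135 [0.46022666 0.15006653 0.14583708] top z 0.14887927453908106
  lever 742 median z 0.10570162891521206 dir 10.30518384031771
  head [515.9 225.5]
  spare 139 [ 0.48218387 -0.23284085  0.14527011]
top 1 knob 125 [0.54186551 0.08824008 0.1404832 ] top z 0.14318062706117857
  lever 825 median z 0.10002532553330534 dir 94.76352776891949
  head [515.4 225.9]
  spare 0 
scene 0 knob 109 [0.4664623  0.14788231 0.14202652] top z 0.147906089468359
  lever 491 median z 0.10560712846004139 dir 10.706415614330236
  head [517.5 224.5]
  spare 123 [ 0.48875848 -0.23484741  0.14258637]
scene 1 knob 104 [0.54683873 0.08679221 0.1387595 ] top z 0.1422426571254456
  lever 494 median z 0.09983864764833134 dir 95.9649935608488
  head [518.5 222.9]
  spare 121 [ 0.48869549 -0.23487275  0.14259954]
```

View pics/scene1.png

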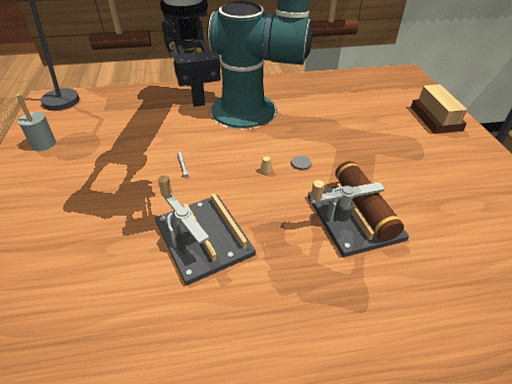

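View pics/top1.png

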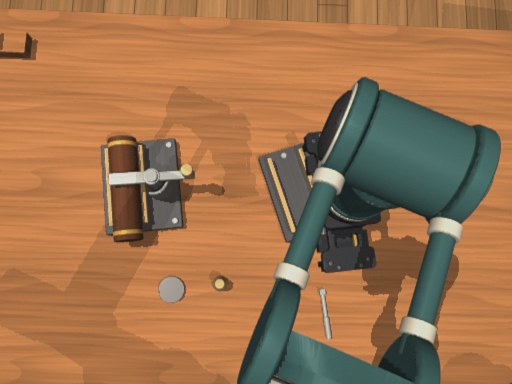

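The scene view shows the knob at (318,190) with the nose across the head, and the other handle as it was. Both views put the lever and knob about 5.7 mm below open height and the turn at about 1.5 rad. The arm is 0.32 m up and clear of everything, so I'm handing in.

```bash
python3 - <<'E'
from cell import manip,order
manip.dwell(.3); print(order.close_job(), manip.state()["clock"])
E
```

```text
the job is handed in; nothing more can be done
the job is handed in; nothing more can be done
```

The mallet-head cradle is latched and the job is handed in; it reports no verdict. I held the knob loosely between the fingers, turned the handle over its cam into the notch, then opened, lifted clear and backed off. The last clock reading before hand-in was about 14 s, and the wrist force stayed around 5 N or less at every step I printed.

- **Handle:** the lever top fell from 0.1057 to 0.0999 m, a drop of about 5.7 mm that both cameras show. The knob is about 90° round, at about (0.545, 0.088), which is roughly 1.55 rad. The lever's fitted direction gave a slightly smaller turn of about 1.48 rad, still past 1.4.
- **Rise on the cam:** I did not measure the height at the top directly. The fingers followed the cam to its 8 mm top and the handle turned with them.
- **Head:** its measured centre moved less than 2 mm, which is within the measuring noise.
- **Empty cradle's knob:** it moved less than 0.1 mm by the scene camera. The arm hid it from the top camera at the end, so that check rests on one view.

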